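# Work the lever arch of the large cue file

## Task

Two cue files with newly cleaned ring mechanisms are fixed down on the bench, a large one and a small one. On the large file, lift the lever arch until the rings spring fully open, then press the lever down until it is fully home and the rings are shut again, and let go. Leave the lever of the small file shut.

Things in the scene. Friction and masses are not known exactly. Their poses are not given: they have to be found in the camera images.
- arch_lever_end (a point): Centre of the free end of the large file's steel lever: a bar 14 mm thick, 22 mm long, across a strap 14 x 4 mm. Pinch it from above by its flat ends, 22 mm apart; it turns in the fingers as it rises. x: along the lever to the hinge pin, 100 mm off; y: along pin and bar, level; z: out of its upper face. Shut, it lies level 45 mm over the bench, 41 mm over the board, end roughly to the robot.
- arch_lever (a joint): Large file's lever angle about its pin: 0 shut (level, at a stop, as it starts), 1.2 rad fully open (end up and back towards the hinge, at a stop). Balanced by a light spring: let go below about 0.3 it falls shut, past about 0.8 it springs on to 1.2 within 2 s and stays there. Raising or pressing it takes under 2 N.
- rings (a joint): Large file's two ring arches, linked to its lever: 0 shut (arch tips on the fixed posts), 0.8 rad open (2/3 of the lever's angle). They stand 40 mm either side of the lever's line, 37 mm and more past the pin, up to 80 mm high. Two cheeks at the pin, 28 mm over both, 52 mm high, reach 12 mm from it. Board 250 x 240 x 4 mm.
- small_lever (a joint): Lever angle of the small file, a bystander of the same make and material at 0.62 of the size (board 155 x 149 mm, lever 62 mm long) beside the large one, left or right: 0 shut, as it starts and must stay.
Mind the look-alikes: they are no part of the job. Leave any turquoise look-alike of the part that bears small_lever alone.

How it is judged:
By the outcome, as a careful person would: the job done as asked, in the order asked, and still so for the second after the job is handed in, with the robot touching nothing.
It also fails if it takes over 45 s, if anything falls off the work surface, if the arm or the gripper's body presses on something with over 40 N, if the wrist force passes 120 N, or if a joint passes its speed limit or range.

## Robot

A 6-joint arm with a two-finger parallel gripper is mounted at the origin on the work surface. World frame = base frame: x ahead of the robot, y to its left, z up, the work surface at z = 0. Lengths are in m, angles in rad, forces in N, time in s.
With the tool pointing down it reaches from about 0.35 to 0.85 m from the base axis. Payload 8.1 kg.
Tool frame: the origin (TCP) lies on the mounting face of the last link; the fingertips stand 186 mm ahead of it and the grasp point (between the pads) lies 167 mm ahead of it; z points along the fingers, y is the line along which they close (so a half turn about z gives the same grasp; the last joint's range is limited). The gripper opens to 93 mm and grips with 3 to 60 N. Pads are 15 mm wide; open, the fingers measure 128 mm over their backs; the gripper's body (75 mm by 188 mm) begins 65 mm behind the grasp point.
Start: joints at [-1.404, 0.13, 1.488, -0, 1.523, -0.085], TCP at [0.15, -0.581, 0.405] pointing down, gripper open.
Joint ranges: [-2.96, 2.96], [-0.89, 2.26], [0.02, 2.5], [-1.34, 4.48], [0, 2.73], [-2.66, 2.66]. Speed limits (rad/s): [2.39, 2.39, 2.79, 3.14, 3.14, 3.14].

## Interface

Orientations are given as a rotation vector (axis times angle).
In Python, from plant import read_state, read_camera, camera_params, close_job gives the robot as it stands. The module is installed in compiled form; this text tells all that it offers.
- The arm moves only by the tool servo_tool, never from a script. Its argument "increments" is a list of rows, each an object with "slide": the shift along the tool's x, y, z in mm, a list of three; "dr": the turn, a rotation vector about the tool's x, y, z in rad, a list of three; "jaw": the closure, from 0 (fully open) to 1 (shut). In form: [{"slide": [x, y, z], "dr": [ax, ay, az], "jaw": jaw}, ...]. A call has 1 to 20 rows; each row is the pose to reach, as a shift and turn from the pose commanded when the call began, along the tool's axes at that moment; what a row does not reach only later rows make up. A row lasts 1/10 s, in which the tool goes at most 50 mm and 8.59 degrees, less where a joint would pass 70% of its speed; a pose out of reach is approached as far as the arm can. A call with a gripper value outside its range is refused whole. The fingers move at their own pace and stop on an object; "force" is the grip in N (left out, the last holds). Time passes only in rows, so rows that repeat a pose let the fingers close. It gives the time, the measured TCP pose, the force, the opening and the grip force at its end, in the units of the state.
- read_state(): the state, without advancing time (a new reading comes with each control period).
- read_camera(name): name is "scene" or "side" or "wrist"; returns (picture, depth): 420x560x3 uint8, red, green, blue; 420x560 float32, m along the optical axis (not along the pixel's ray), 0 where there is no reading.
- camera_params(name): a dict with "fx", "fy", "cx", "cy" (pixels), "rvec" (rotation vector, rad) and "tvec" (3), from world to camera coordinates, as OpenCV has them. Camera axes: x right, y down, z forward; pixel columns grow to the right and rows downward; lengths in m; the calibration is good to about 2 mm. The wrist camera is an equidistant fisheye: a pixel r from the principal point sees the ray r / f radians off the axis. A picture is of the moment at which its call begins: read the wrist's pose just before it. camera_params takes no time and is no camera call; for the wrist camera it gives the pose at the moment of the call.
- close_job(): hands the job in; it is judged then, once.
The state is a dict: "t": time; "q": joint angles; "dq": joint speeds; "joint_torque": joint torques, N m; "tool_pos": TCP position; "orientation": TCP orientation; "force": force on the tool from outside, world axes, zero at the start; "wrist_torque": the same for the moment, N m; "opening": finger opening in m; "gripper_force": force on a finger pad.
Only numpy, scipy, OpenCV 4.12 (cv2) and the standard library are available. Lean on these libraries where they do the work, as an engineer would, in place of code of your own. Each camera call takes 0.05 s, during which the arm holds its last target. There are 200 camera calls.

## Working session

There is one attempt and no reset: what is moved stays moved. The work goes in short steps, Python scripts to look and compute and a tool call to move; the robot and the scene stay as the last step left them, time stands still between calls to the robot, and variables do not carry over. Pictures are saved under pics/ and viewed, at most 10 in all, crops included, and the job is handed in when it is done.

Besides the shell and the picture viewer there is one more tool, called after "Emit:" as name(argument=value, ...), one argument or row to a line, values as JSON. servo_tool: Moves the arm, as the interface text tells. Its arguments: {"type":"object","properties":{"increments":{"type":"array"},"force":{"type":"number"}},"required":["increments"]}

```bash
mkdir -p pics; cat > h.py <<'E'
import numpy as np, cv2
from plant import *
def cam(n):
    p=camera_params(n); im,d=read_camera(n); return p,im,d
def save(n,im): cv2.imwrite('pics/'+n+'.png',im[:,:,::-1])
def world(p,d):
    v,u=np.mgrid[:d.shape[0],:d.shape[1]]
    c=np.dstack([(u-p['cx'])/p['fx']*d,(v-p['cy'])/p['fy']*d,d])
    R=cv2.Rodrigues(np.array(p['rvec'],float))[0]
    return (c-np.array(p['tvec']))@R
E
python3 - <<'E'
from h import *
a=cam('scene');b=cam('side')
save('scene1',a[1]);save('side1',b[1])
np.savez('s1.npz',im=a[1],w=world(a[0],a[2]),im2=b[1],w2=world(b[0],b[2]))
s=read_state();print(s['t'],s['tool_pos'],s['orientation'],s['opening'],s['force'])
for p in (a[0],b[0]):
  R=cv2.Rodrigues(np.array(p['rvec'],float))[0];print(-R.T@np.array(p['tvec']),R[2])
E
```

```text
0.1 [ 0.14945552 -0.58087787  0.4037968 ] [-3.11511030e+00 -3.94292295e-01  1.65628975e-04] 0.09294873752493414 [-0.62149895 -0.75301034  0.29111368]
[0.76571631 0.36781796 0.82146165] [-0.33622836 -0.44508351 -0.82997058]
[ 0.4317436  -0.77281526  0.53639901] [ 0.03944566  0.84026084 -0.54074557]
```

View pics/scene1.png

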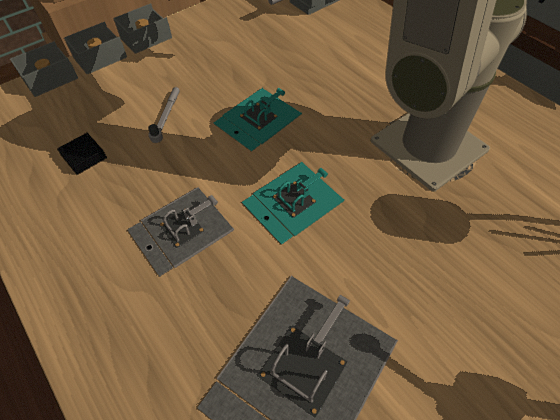

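View pics/side1.png

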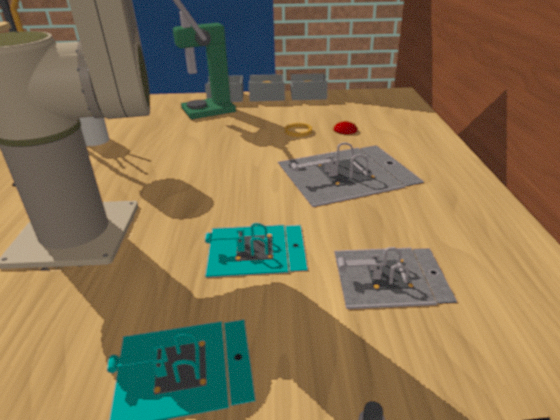

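The scene picture shows four lever files. These could be taken for the large lever's end, with scene pixels:
- Large grey file: (343,300)
- Small grey file: (212,202)
- Turquoise file: (321,173)
- Turquoise file: (280,93)

By the description I choose the large grey one, which is at (293,165) in the side picture. Next I'll measure it and check it in a crop.

```bash
python3 - <<'E'
from h import *
z=np.load('s1.npz')
for im,w,(x0,x1,y0,y1) in ((z['im'],z['w'],(295,365,285,350)),(z['im2'],z['w2'],(283,335,148,178))):
  sub=w[y0:y1,x0:x1].reshape(-1,3)
  bd=sub[(sub[:,2]<.015)&(sub[:,2]>-.01)]; print('board z',np.median(bd[:,2]))
  P=sub[(sub[:,2]>.034)&(sub[:,2]<.053)]
  m=P.mean(0);_,_,V=np.linalg.svd(P[:,:2]-m[:2]);
  d=V[0]*np.sign(V[0][0]);n=np.array([-d[1],d[0]])
  a=(P[:,:2]-m[:2])@d;b=(P[:,:2]-m[:2])@n
  print(len(P),m,d,np.degrees(np.arctan2(d[1],d[0])),np.percentile(a,[0,2,98,100]))
  for lo in np.arange(a.min(),a.max(),.006):
    k=(a>=lo)&(a<lo+.006)
    if k.sum(): print(round(lo-a.min(),3),k.sum(),P[k].mean(0).round(4),'w',b[k].min().round(4),b[k].max().round(4),'zmax',P[k][:,2].max().round(4))
im=z['im'][270:420,190:400];save('crop1',cv2.resize(im,None,fx=3.5,fy=3.5,interpolation=cv2.INTER_CUBIC))
E
```

```text
board z 0.004366927020177857
517 [0.53389778 0.20358014 0.04823211] [0.95492348 0.29685205] 17.268627866654164 [-0.0621885  -0.05823637  0.05096683  0.05661947]
0.0 21 [0.4782 0.1853 0.0509] w -0.011 0.0107 zmax 0.0529
0.006 29 [0.4838 0.1875 0.0506] w -0.0113 0.0107 zmax 0.0529
0.012 33 [0.4882 0.1893 0.0478] w -0.01 0.0104 zmax 0.0527
0.018 20 [0.495  0.1908 0.0482] w -0.0068 0.0065 zmax 0.0507
0.024 24 [0.5003 0.1936 0.0481] w -0.0063 0.0067 zmax 0.0501
0.03 22 [0.5062 0.195  0.0478] w -0.0069 0.0066 zmax 0.05
0.036 21 [0.5116 0.1966 0.0474] w -0.0071 0.0065 zmax 0.0496
0.042 23 [0.5174 0.1982 0.0479] w -0.0069 0.0071 zmax 0.05
0.048 25 [0.5229 0.2009 0.0481] w -0.0063 0.0069 zmax 0.0501
0.054 22 [0.5289 0.2019 0.0478] w -0.0068 0.007 zmax 0.0502
0.06 25 [0.5345 0.2048 0.0478] w -0.0061 0.0068 zmax 0.05
0.066 23 [0.5403 0.2054 0.0473] w -0.0064 0.007 zmax 0.0494
0.072 24 [0.546  0.2077 0.0482] w -0.0064 0.007 zmax 0.0503
0.078 25 [0.5516 0.2097 0.0481] w -0.0066 0.0071 zmax 0.0509
0.084 27 [0.5575 0.2113 0.0475] w -0.0062 0.0073 zmax 0.0495
0.09 25 [0.5635 0.213  0.0478] w -0.0128
[... 918 characters left out ...]
 0.1983 0.0467] w -0.0051 0.0132 zmax 0.0494
0.054 6 [0.531  0.1972 0.047 ] w -0.006 0.0032 zmax 0.049
0.06 8 [0.5361 0.2003 0.047 ] w -0.0052 0.0072 zmax 0.0492
0.066 9 [0.5416 0.2039 0.0465] w -0.0055 0.009 zmax 0.0478
0.072 8 [0.5476 0.2047 0.0471] w -0.0069 0.0076 zmax 0.0498
0.078 9 [0.5539 0.2063 0.0464] w -0.0056 0.0092 zmax 0.0474
0.084 8 [0.5588 0.2088 0.0465] w -0.0073 0.0092 zmax 0.0483
0.09 8 [0.565  0.2098 0.0468] w -0.0054 0.0071 zmax 0.049
0.096 32 [0.5715 0.2092 0.0451] w -0.0145 0.0149 zmax 0.0527
0.102 24 [0.5773 0.2114 0.0462] w -0.0142 0.0143 zmax 0.0522
0.108 10 [0.5798 0.2206 0.0462] w -0.0118 0.0156 zmax 0.0513
0.114 6 [0.5827 0.23   0.0467] w 0.0106 0.0151 zmax 0.0527
```

View pics/crop1.png

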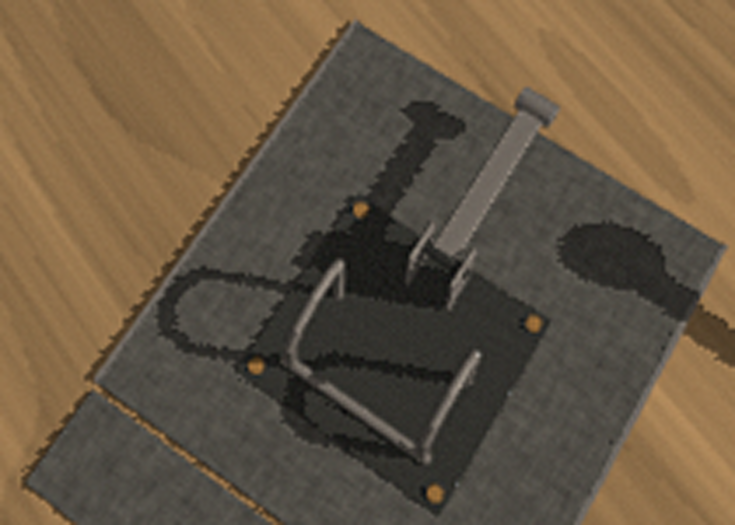

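The crop shows the large file, with the strap running to its cross-bar end at crop (537,105), which is scene (343,300). The choice holds. Both views give a lever heading of about 18.2°.

```bash
cat >> h.py <<'E'
from scipy.spatial.transform import Rotation as Ro
E0=np.array([.481,.186,.045]);YAW=np.radians(18.2)
def tool(yaw): 
    c,s=np.cos(yaw),np.sin(yaw); return Ro.from_matrix(np.array([[c,s,0],[s,-c,0],[0,0,-1]]))
def rel(g,yaw=YAW,s=None):
    s=s or read_state(); R=Ro.from_rotvec(s['orientation']); t=tool(yaw)
    p=np.array(g)+[0,0,.167]
    return (R.inv().apply(p-s['tool_pos'])*1000).round(1),(R.inv()*t).as_rotvec().round(4)
E
python3 - <<'E'
from h import *
print(rel([.5,-.2,.22]));print(rel(E0+[0,0,.13]))
E
```

```text
(array([ 434.4, -281.5,   17.3]), array([-0.0016, -0.0002, -0.0658]))
(array([ 512.2, -660. ,   62.9]), array([-0.0016, -0.0002, -0.0658]))
```

Emit:
servo_tool(
  increments=[
    {"slide":[434,-281,17],"dr":[0,0,-0.066],"jaw":0.2},
    {"slide":[434,-281,17],"dr":[0,0,-0.066],"jaw":0.2},
    {"slide":[434,-281,17],"dr":[0,0,-0.066],"jaw":0.2},
    {"slide":[434,-281,17],"dr":[0,0,-0.066],"jaw":0.2},
    {"slide":[434,-281,17],"dr":[0,0,-0.066],"jaw":0.2},
    {"slide":[434,-281,17],"dr":[0,0,-0.066],"jaw":0.2},
    {"slide":[434,-281,17],"dr":[0,0,-0.066],"jaw":0.2},
    {"slide":[434,-281,17],"dr":[0,0,-0.066],"jaw":0.2},
    {"slide":[434,-281,17],"dr":[0,0,-0.066],"jaw":0.2},
    {"slide":[434,-281,17],"dr":[0,0,-0.066],"jaw":0.2},
    {"slide":[512,-660,63],"dr":[0,0,-0.066],"jaw":0.2},
    {"slide":[512,-660,63],"dr":[0,0,-0.066],"jaw":0.2},
    {"slide":[512,-660,63],"dr":[0,0,-0.066],"jaw":0.2},
    {"slide":[512,-660,63],"dr":[0,0,-0.066],"jaw":0.2},
    {"slide":[512,-660,63],"dr":[0,0,-0.066],"jaw":0.2},
    {"slide":[512,-660,63],"dr":[0,0,-0.066],"jaw":0.2},
    {"slide":[512,-660,63],"dr":[0,0,-0.066],"jaw":0.2},
    {"slide":[512,-660,63],"dr":[0,0,-0.066],"jaw":0.2},
    {"slide":[512,-660,63],"dr":[0,0,-0.066],"jaw":0.2},
    {"slide":[512,-660,63],"dr":[0,0,-0.066],"jaw":0.2},
  ],
  force=10,
)

```text
t: 2.1
tool_pos: [0.4804, 0.1868, 0.341]
orientation: [3.101, 0.502, -0.002]
force: [0.5, -0.3, 0.3]
opening: 0.0743
gripper_force: 0.0
```

```bash
python3 - <<'E'
from h import *
p,im,d=cam('wrist'); s=read_state()
v,u=np.mgrid[:420,:560]; x=(u-p['cx'])/p['fx'];y=(v-p['cy'])/p['fy'];r=np.hypot(x,y)+1e-9
k=np.tan(np.minimum(r,1.45))/r
R=cv2.Rodrigues(np.array(p['rvec'],float))[0]
w=(np.dstack([x*k*d,y*k*d,d])-np.array(p['tvec']))@R
np.savez('w1.npz',im=im,w=w,d=d)
P=w[(d>0)&(w[...,2]>.034)&(w[...,2]<.056)&(np.hypot(w[...,0]-.53,w[...,1]-.2)<.075)]
dv=np.array([np.cos(YAW),np.sin(YAW)]);n=np.array([-dv[1],dv[0]])
a=(P[:,:2]-E0[:2])@dv;b=(P[:,:2]-E0[:2])@n
for lo in np.arange(-.02,.11,.005):
  q=(a>=lo)&(a<lo+.005)
  if q.sum(): print(lo.round(3),q.sum(),b[q].min().round(4),b[q].max().round(4),np.median(b[q]).round(4),P[q][:,2].max().round(4))
print(s['tool_pos']); save('w1',im)
E
```

```text
-0.01 56 -0.0101 0.0107 0.0003 0.0511
-0.005 140 -0.01 0.0106 0.0003 0.053
0.0 177 -0.01 0.0107 0.0003 0.0538
0.005 94 -0.0066 0.0108 0.0004 0.048
0.01 86 -0.0065 0.0064 -0.0 0.0482
0.015 95 -0.0065 0.0064 0.0004 0.0485
0.02 96 -0.0064 0.0064 -0.0 0.048
0.025 88 -0.0064 0.0064 0.0 0.0479
0.03 91 -0.0064 0.0064 0.0004 0.048
0.035 91 -0.0063 0.0064 -0.0004 0.0481
0.04 98 -0.0071 0.0064 -0.0004 0.0481
0.045 102 -0.0071 0.0064 -0.0004 0.0477
0.05 102 -0.0071 0.0064 -0.0003 0.0487
0.055 102 -0.007 0.0064 -0.0003 0.0484
0.06 101 -0.007 0.0064 -0.0003 0.049
0.065 102 -0.007 0.0064 -0.0003 0.0487
0.07 102 -0.007 0.0064 -0.0003 0.0479
0.075 102 -0.0069 0.0064 -0.0002 0.0487
0.08 100 -0.0069 0.0064 -0.0002 0.0482
0.085 136 -0.0141 0.0129 -0.0006 0.0531
0.09 158 -0.0141 0.0129 -0.001 0.0524
0.095 222 -0.0161 0.0148 -0.001 0.0531
0.1 95 -0.0159 0.0148 0.0032 0.0524
0.105 58 -0.014 0.013 -0.0006 0.053
[0.48071413 0.18568941 0.34131916]
```

View pics/w1.png

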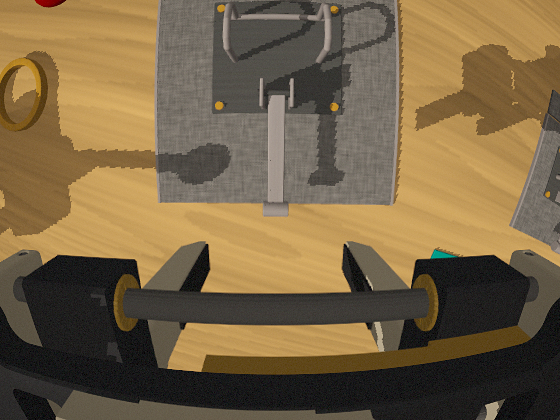

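The wrist picture shows the lever centred between the fingers with its bar at (275,209). The estimated bar position agrees within 1 mm, so I'll descend and pinch.

Emit:
servo_tool(
  increments=[
    {"slide":[0,0,40],"dr":[0,0,0],"jaw":0.2},
    {"slide":[0,0,80],"dr":[0,0,0],"jaw":0.2},
    {"slide":[0,0,110],"dr":[0,0,0],"jaw":0.2},
    {"slide":[0,0,129],"dr":[0,0,0],"jaw":0.2},
    {"slide":[0,0,129],"dr":[0,0,0],"jaw":0.5},
    {"slide":[0,0,129],"dr":[0,0,0],"jaw":0.6},
    {"slide":[0,0,129],"dr":[0,0,0],"jaw":0.7},
    {"slide":[0,0,129],"dr":[0,0,0],"jaw":0.85},
    {"slide":[0,0,129],"dr":[0,0,0],"jaw":0.9},
    {"slide":[0,0,129],"dr":[0,0,0],"jaw":0.9},
    {"slide":[0,0,129],"dr":[0,0,0],"jaw":0.9},
    {"slide":[0,0,129],"dr":[0,0,0],"jaw":0.9},
    {"slide":[0,0,129],"dr":[0,0,0],"jaw":0.9},
  ],
  force=10,
)

```text
t: 3.45
tool_pos: [0.4807, 0.1867, 0.213]
orientation: [-3.1, -0.497, -0.0]
force: [-2.7, 7.0, 1.6]
opening: 0.0222
gripper_force: 10.0
```

Emit:
servo_tool(
  increments=[
    {"slide":[0,-0.8,0],"dr":[0,0,0],"jaw":0.9},
    {"slide":[0.5,-0.8,-10],"dr":[0,0,0],"jaw":0.9},
    {"slide":[2,-0.8,-20],"dr":[0,0,0],"jaw":0.9},
    {"slide":[4.5,-0.8,-29.5],"dr":[0,0,0],"jaw":0.9},
    {"slide":[8,-0.8,-39],"dr":[0,0,0],"jaw":0.9},
    {"slide":[12,-0.8,-48],"dr":[0,0,0],"jaw":0.9},
    {"slide":[17.5,-0.8,-56.5],"dr":[0,0,0],"jaw":0.9},
    {"slide":[23.5,-0.8,-64.5],"dr":[0,0,0],"jaw":0.9},
    {"slide":[30,-0.8,-71.5],"dr":[0,0,0],"jaw":0.9},
    {"slide":[38,-0.8,-78.5],"dr":[0,0,0],"jaw":0.9},
    {"slide":[46,-0.8,-84],"dr":[0,0,0],"jaw":0.9},
    {"slide":[54.5,-0.8,-89],"dr":[0,0,0],"jaw":0.9},
    {"slide":[59,-0.8,-91.5],"dr":[0,0,0],"jaw":0.9},
    {"slide":[59,-0.8,-91.5],"dr":[0,0,0],"jaw":0.9},
    {"slide":[59,-0.8,-91.5],"dr":[0,0,0],"jaw":0.9},
  ],
)

```text
t: 4.95
tool_pos: [0.5373, 0.2052, 0.3048]
orientation: [-3.102, -0.497, -0.001]
force: [-0.9, 5.3, 0.3]
opening: 0.0222
gripper_force: 10.0
```

Emit:
servo_tool(
  increments=[
    {"slide":[0,0,0],"dr":[0,0,0],"jaw":0.5},
    {"slide":[0,0,0],"dr":[0,0,0],"jaw":0.5},
    {"slide":[0,0,0],"dr":[0,0,0],"jaw":0.5},
    {"slide":[0,0,0],"dr":[0,0,0],"jaw":0.5},
    {"slide":[0,0,0],"dr":[0,0,0],"jaw":0.5},
    {"slide":[0,0,0],"dr":[0,0,0],"jaw":0.5},
    {"slide":[0,0,0],"dr":[0,0,0],"jaw":0.5},
    {"slide":[0,0,0],"dr":[0,0,0],"jaw":0.5},
    {"slide":[0,0,0],"dr":[0,0,0],"jaw":0.5},
    {"slide":[0,0,0],"dr":[0,0,0],"jaw":0.5},
    {"slide":[0,0,0],"dr":[0,0,0],"jaw":0.5},
    {"slide":[0,0,0],"dr":[0,0,0],"jaw":0.5},
    {"slide":[0,0,0],"dr":[0,0,0],"jaw":0.5},
    {"slide":[0,0,0],"dr":[0,0,0],"jaw":0.5},
    {"slide":[0,0,0],"dr":[0,0,0],"jaw":0.5},
    {"slide":[0,0,0],"dr":[0,0,0],"jaw":0.5},
    {"slide":[0,0,0],"dr":[0,0,0],"jaw":0.5},
    {"slide":[0,0,0],"dr":[0,0,0],"jaw":0.5},
    {"slide":[0,0,0],"dr":[0,0,0],"jaw":0.5},
    {"slide":[0,0,0],"dr":[0,0,0],"jaw":0.5},
  ],
)

```text
t: 6.95
tool_pos: [0.5367, 0.2049, 0.3042]
orientation: [-3.102, -0.497, -0.0]
force: [0.5, 0.4, -0.3]
opening: 0.0462
gripper_force: 0.0
```

```bash
python3 - <<'E'
from h import *
p,im,d=cam('side'); q,im2,d2=cam('scene')
a=cv2.resize(im[60:240,230:450],(733,600),interpolation=cv2.INTER_CUBIC);save('side2',a)
for n,pp,dd in (('side',p,d),('scene',q,d2)):
  w=world(pp,dd); dv=np.array([np.cos(YAW),np.sin(YAW)]);nn=np.array([-dv[1],dv[0]])
  a=(w[...,:2]-E0[:2])@dv;b=(w[...,:2]-E0[:2])@nn
  m=(dd>0)&(abs(b)<.008)&(w[...,2]>.06)&(w[...,2]<.155)&(a>.03)&(a<.11)
  for lo in np.arange(.06,.155,.01):
    k=m&(w[...,2]>=lo)&(w[...,2]<lo+.01)
    if k.sum(): print(n,lo.round(3),k.sum(),np.percentile(a[k],[0,50,100]).round(4))
s=read_state();print(s['t'],s['tool_pos'],s['force'],s['opening'])
E
```

```text
side 0.06 10 [0.0911 0.0938 0.0968]
side 0.07 5 [0.0873 0.0888 0.0915]
side 0.08 8 [0.0842 0.0858 0.0885]
side 0.09 8 [0.0789 0.0816 0.085 ]
side 0.1 5 [0.0773 0.0787 0.0792]
side 0.13 6 [0.0592 0.0596 0.0606]
side 0.14 9 [0.0591 0.0612 0.0645]
scene 0.06 31 [0.092  0.095  0.0979]
scene 0.07 32 [0.0885 0.0909 0.0947]
scene 0.08 32 [0.0846 0.0869 0.0897]
scene 0.09 36 [0.0801 0.0828 0.0859]
scene 0.1 34 [0.0746 0.0788 0.0811]
scene 0.11 33 [0.0727 0.0755 0.0776]
scene 0.12 37 [0.0677 0.0711 0.0738]
scene 0.13 14 [0.0683 0.0698 0.0706]
scene 0.14 55 [0.0632 0.0674 0.0717]
7.05 [0.53674004 0.20485664 0.30426571] [-0.31093783 -0.41693328  0.26038738] 0.04612495406283475
```

View pics/side2.png

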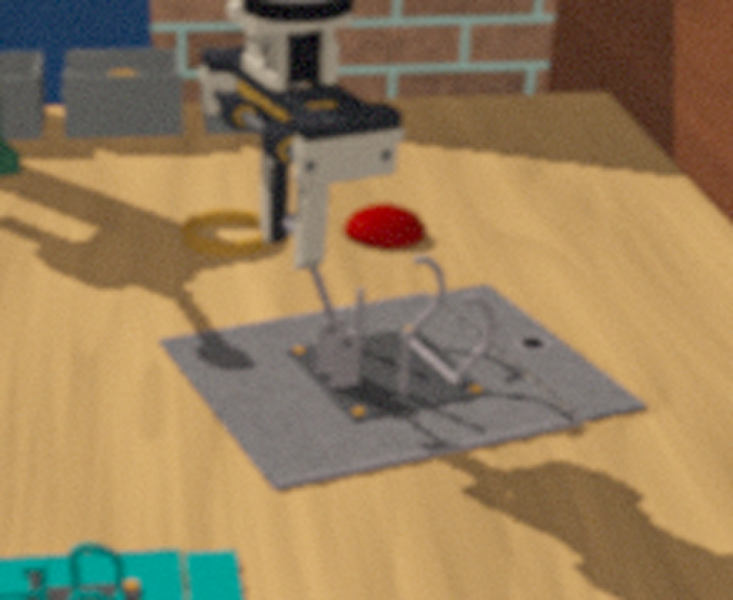

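The side crop shows the lever upright at crop (320,285) and the ring arches swung back at (430,290). The measured lever angle is 1.19 rad, so it is fully open with the gripper off it. Next I'll regrip and bring it down.

Emit:
servo_tool(
  increments=[
    {"slide":[4.5,-0.5,-2],"dr":[0,0,0],"jaw":0.6},
    {"slide":[4.5,-0.5,-2],"dr":[0,0,0],"jaw":0.75},
    {"slide":[4.5,-0.5,-2],"dr":[0,0,0],"jaw":0.9},
    {"slide":[4.5,-0.5,-2],"dr":[0,0,0],"jaw":0.9},
    {"slide":[4.5,-0.5,-2],"dr":[0,0,0],"jaw":0.9},
    {"slide":[4.5,-0.5,-2],"dr":[0,0,0],"jaw":0.9},
    {"slide":[-4.5,-0.5,2.5],"dr":[0,0,0],"jaw":0.9},
    {"slide":[-13,-0.5,7.5],"dr":[0,0,0],"jaw":0.9},
    {"slide":[-21,-0.5,13],"dr":[0,0,0],"jaw":0.9},
    {"slide":[-29,-0.5,20],"dr":[0,0,0],"jaw":0.9},
    {"slide":[-35.5,-0.5,27],"dr":[0,0,0],"jaw":0.9},
    {"slide":[-41.5,-0.5,35],"dr":[0,0,0],"jaw":0.9},
    {"slide":[-47,-0.5,43.5],"dr":[0,0,0],"jaw":0.9},
    {"slide":[-51,-0.5,52.5],"dr":[0,0,0],"jaw":0.9},
    {"slide":[-54.5,-0.5,62],"dr":[0,0,0],"jaw":0.9},
    {"slide":[-57,-0.5,71.5],"dr":[0,0,0],"jaw":0.9},
    {"slide":[-58.5,-0.5,81.5],"dr":[0,0,0],"jaw":0.9},
    {"slide":[-59,-0.5,91.5],"dr":[0,0,0],"jaw":0.9},
    {"slide":[-59,-0.5,93],"dr":[0,0,0],"jaw":0.9},
    {"slide":[-59,-0.5,93],"dr":[0,0,0],"jaw":0.9},
  ],
)

```text
t: 9.05
tool_pos: [0.4803, 0.187, 0.2108]
orientation: [-3.102, -0.497, 0.002]
force: [-4.3, 1.6, 3.4]
opening: 0.022
gripper_force: 10.0
```

Emit:
servo_tool(
  increments=[
    {"slide":[0,0,0],"dr":[0,0,0],"jaw":0.9},
    {"slide":[0,0,0],"dr":[0,0,0],"jaw":0.5},
    {"slide":[0,0,0],"dr":[0,0,0],"jaw":0.4},
    {"slide":[0,0,0],"dr":[0,0,0],"jaw":0.4},
    {"slide":[0,0,0],"dr":[0,0,0],"jaw":0.4},
    {"slide":[0,0,-20],"dr":[0,0,0],"jaw":0.4},
    {"slide":[0,0,-50],"dr":[0,0,0],"jaw":0.4},
    {"slide":[0,0,-80],"dr":[0,0,0],"jaw":0.4},
    {"slide":[0,0,-110],"dr":[0,0,0],"jaw":0.4},
    {"slide":[-20,0,-140],"dr":[0,0,0],"jaw":0.4},
    {"slide":[-20,0,-140],"dr":[0,0,0],"jaw":0.4},
    {"slide":[-20,0,-140],"dr":[0,0,0],"jaw":0.4},
  ],
)

```text
t: 10.25
tool_pos: [0.4617, 0.1806, 0.3522]
orientation: [-3.102, -0.497, -0.004]
force: [-0.6, -0.0, -1.3]
opening: 0.0558
gripper_force: 0.0
```

```bash
python3 - <<'E'
from h import *
p,im,d=cam('side'); q,im2,d2=cam('scene')
save('scene3',np.hstack([cv2.resize(im2[270:420,190:400],(400,286)),cv2.resize(im[120:320,250:460],(400,286))]))
for n,pp,dd in (('side',p,d),('scene',q,d2)):
  w=world(pp,dd); dv=np.array([np.cos(YAW),np.sin(YAW)]);nn=np.array([-dv[1],dv[0]])
  a=(w[...,:2]-E0[:2])@dv;b=(w[...,:2]-E0[:2])@nn
  for lo in np.arange(-.01,.085,.015):
    k=(dd>0)&(abs(b)<.006)&(w[...,2]>.03)&(w[...,2]<.07)&(a>=lo)&(a<lo+.015)
    if k.sum(): print(n,lo.round(3),k.sum(),np.median(w[k][:,2]).round(4))
s=read_state();print(s['t'],s['tool_pos'],s['force'],s['opening'])
E
```

```text
side -0.01 15 0.0504
side 0.005 12 0.0473
side 0.02 15 0.0469
side 0.035 14 0.0472
side 0.05 13 0.0473
side 0.065 15 0.0473
side 0.08 12 0.0464
scene -0.01 31 0.0517
scene 0.005 49 0.0482
scene 0.02 47 0.0478
scene 0.035 50 0.0474
scene 0.05 51 0.0478
scene 0.065 51 0.0469
scene 0.08 50 0.0478
10.35 [0.4613784  0.18055155 0.35013637] [ 0.18529772 -0.15706484  0.05054916] 0.05613487234068434
```

View pics/scene3.png

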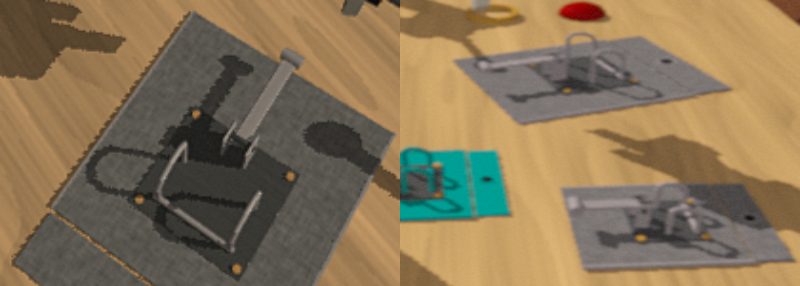

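The picture shows the large lever lying level, with its end at (290,58) on the left, and its rings shut. The small file's lever is still shut, with its end at (575,203) on the right. The gripper is well clear, so I'm handing in.

```bash
python3 -c "
from plant import *
print(close_job())"
```

```text
the job is handed in; nothing more can be done
None
```

The large file's lever was lifted until it sprang fully open (about 1.19 rad measured), pressed back fully home with the rings shut and let go; the small file's lever was left shut, and the job was handed in at about 10.4 s.

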